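# Free the stuck weld slide and run it home

### The arm

A 6-joint arm with a two-finger parallel gripper is mounted at the origin on the work surface. World frame = base frame: x ahead of the robot, y to its left, z up, the work surface at z = 0. Lengths are in m, angles in degrees, forces in N, time in s.
With the tool pointing down it reaches from about 0.375 to 0.9 m from the base axis. Payload 3.1 kg.
Tool frame: the origin (TCP) lies at the very end of the fingers, on their centre line; the grasp point (between the pads) lies 19 mm behind it (bot.grip_point_offset is the distance from the TCP to the grasp point, in m); z points along the fingers, x is the direction in which the jaws open and shut, and the axes are right-handed (so a half turn about z gives the same grasp; the last joint's range is limited). The gripper opens to 87 mm and grips with 3 to 60 N. Pads are 19 mm wide; open, the fingers measure 117 mm over their backs; the gripper's body (75 mm by 190 mm) begins 51 mm behind the grasp point.
Start: joints at [57.84, 30.224, 82.088, -0, 67.689, -10.227], TCP at [0.233, 0.58, 0.223] pointing down, gripper open.
Joint ranges: [-176.69, 176.69], [-43.24, 126.21], [12.49, 139.97], [-82, 262], [0, 151.66], [-163.58, 163.58]. Speed limits (degrees/s): [159.86, 159.86, 180, 180, 180, 180].

### API

Orientations are given as a 3x3 rotation matrix whose columns are the frame's x, y, z axes.
In Python, from rig import bot, capture, recognise, place_of gives the robot as it stands.
- The arm moves only by the tool send_rows, never from a script. Its argument "motion" is a list of rows, each a list of 2 entries, a list of its own where there are three numbers: the shift along the tool's x, y, z in mm, then the turn about the tool's z in rad. A call has exactly 5 rows; each row shifts and turns the pose as measured when the row begins, along the tool's axes as they then stand; what a row does not reach is not made up. A row lasts 1/12 s, in which the tool goes at most 41.7 mm and 7.16 degrees, less where a joint would pass 70% of its speed; a pose out of reach is approached as far as the arm can. A call with a gripper value outside its range is refused whole. "gripper" is the closure, from 0 (fully open) to 1 (shut), set as the call begins (left out, the last holds). The fingers move at their own pace and stop on an object; the grip force is fixed at half the most. Time passes only in rows, so rows that do not move let the fingers close, or fill a call up. It gives the time, the measured TCP pose, the force and the opening at its end, in the units of the state.
- bot.read_state(): the state, without advancing time (a new reading comes with each control period).
- capture(name): name is "side" or "top" or "wrist"; returns a dict with "image" (400x640x3 uint8, blue, green, red), "fx", "fy", "cx", "cy" (pixels), "rvec" (rotation vector, rad) and "tvec" (3), from world to camera coordinates, as OpenCV has them. Camera axes: x right, y down, z forward; pixel columns grow to the right and rows downward; lengths in m; the calibration is good to about 2 mm. The wrist camera is an equidistant fisheye: a pixel r from the principal point sees the ray r / f radians off the axis. A picture is of the moment at which its call begins. There is no depth.
- bot.hand_in(): hands the job in, once; it reports no verdict.
Trained networks look in the newest picture that a camera, given by its name, has taken for a name from the list of things; names that differ only in an ending like _2 or _b are one class to them, and where a whole thing is asked for, a point or a joint stands for the part that bears it (a point fixed in the world has none). Each returns a list of dicts, best first, with "p" (0 to 1); they miss things now and then, are a little off and sometimes report something else, mostly with a low value. They report only what shows in the picture. A call takes as long as a camera call.
- recognise(camera, target): "xy" ([column, row] in pixels, amid what is visible of it).
- place_of(camera, target): "xy" ([column, row] in pixels: a listed point, or the origin of a listed thing).
The state is a dict: "time_s": time; "joint_positions": joint angles; "qvel": joint speeds; "tau": joint torques, N m; "position": TCP position; "tcp_rot": TCP orientation; "force": force on the tool from outside, world axes, zero at the start; "moment": the same for the moment, N m; "opening": opening from 0.0 (shut) to 1.0 (fully open).
Only numpy, scipy, OpenCV 4.12 (cv2) and the standard library are available. Lean on these libraries where they do the work, as an engineer would, in place of code of your own. Each camera call takes 0.05 s, during which the arm holds its last target.

### The job

One of the two slide fixtures on the welding table has a bent steel band clamped on its carriage, and that carriage is stuck on its rails. Push it by its upright plate, away from the robot and into the grey shroud, until it breaks free and comes to rest against the stop hidden inside, then let go. Push steadily without slamming it, and leave the empty carriage of the other slide where it is.

Things in the scene. Friction and masses are not known exactly. Their poses are not given: they have to be found in the camera images.
- carriage (a joint): Travel (m) of the loaded carriage: a 100 x 100 mm steel deck, top 45 mm above the table, with a clamped bent steel band (up to 80 mm) beyond its push plate. 0 is nearest the robot, 0.120 is against the hidden stop; starts at 0 to 0.025. Stuck below about 0.045 (8 to 15 N to move it), then free (2 to 3 N); stays where it is left. Over 0.4 m/s counts as slamming.
- push_plate (a point): Middle of the top edge of the near (robot-side) face of the loaded carriage's push plate, 100 mm above the table. Dark steel plate, upright, 10 mm thick, 70 mm wide, 55 mm tall above the deck, near face flush with the deck's near end. x axis: along the rails into the shroud (push direction); y: across, to the left; z up.
- spare_plate (a point): The same point and axes on the otherwise equal but empty carriage (no steel band) of the other slide, which must stay put. Which slide is left and which right changes.
- slide: Brown base board of the loaded slide, 380 x 130 x 20 mm, fixed to the table; origin under its centre, x along the rails away from the robot (yaw within 17 degrees). A grey shroud 145 mm long, 120 mm wide, roof 96 mm above the table, stands on its far end. With the carriage home, its front 40 mm are inside and the push plate's near face is 60 mm short of the shroud's mouth.

How it is judged (in metres and radians):
On the way:
1. the loaded carriage has broken free of the stuck stretch (value of joint carriage above 0.055 m).
At the end, for the whole second after the job is handed in: The loaded carriage rests at its hidden stop (within 12 mm of it), not moving, and the empty carriage is within 10 mm of where it was (value of joint carriage above 0.108 m and velocity of joint carriage between -0.01 and 0.01 m/s and distance of spare_plate from where it was at the start of the episode below 0.01 m); the robot touches nothing.
It fails at once if the loaded carriage is slammed (faster than 0.4 m/s) (velocity of joint carriage above 0.4 m/s).
It fails at once if the empty carriage is moved by more than 10 mm (distance of spare_plate from where it was at the start of the episode above 0.01 m).
It also fails if it takes over 35 s, if anything falls off the work surface, if the arm or the gripper's body presses on something with over 40 N, if the wrist force passes 120 N, or if a joint passes its speed limit or range.

## Working session

There is one attempt and no reset: what is moved stays moved. The work goes in short steps, Python scripts to look and compute and a tool call to move; the robot and the scene stay as the last step left them, time stands still between calls to the robot, and variables do not carry over. Pictures are saved under pics/ and viewed, and the job is handed in when it is done.

Besides the shell and the picture viewer there is one more tool, called after "Request:" by a JSON object that holds its "op" and its "data", one argument or row to a line. send_rows: Moves the arm, as the interface text tells. Its arguments: {"type":"object","properties":{"motion":{"type":"array","items":{"type":"array"}},"gripper":{"type":"number"}},"required":["motion"]}

```bash
mkdir -p pics; ls
cat > h.py <<'E'
import numpy as np, cv2
from rig import bot, capture, recognise, place_of
def ray(c,xy):
    R,_=cv2.Rodrigues(np.array(c["rvec"],float)); t=np.array(c["tvec"],float).ravel()
    u=(xy[0]-c["cx"])/c["fx"]; v=(xy[1]-c["cy"])/c["fy"]
    if c.get("name")=="wrist":
        r=np.hypot(u,v); d=np.array([u/r*np.sin(r),v/r*np.sin(r),np.cos(r)])
    else: d=np.array([u,v,1.])
    d=R.T@d; return -R.T@t, d/np.linalg.norm(d)
def cap(n,f=None):
    c=capture(n); c["name"]=n
    if f: cv2.imwrite(f"pics/{f}.png",c["image"])
    return c
def atz(c,xy,z):
    o,d=ray(c,xy); return o+d*(z-o[2])/d[2]
def tri(rs):
    A=sum(np.eye(3)-np.outer(d,d) for o,d in rs); b=sum((np.eye(3)-np.outer(d,d))@o for o,d in rs)
    p=np.linalg.solve(A,b); return p,[np.linalg.norm(np.cross(p-o,d)) for o,d in rs]
def proj(c,p):
    return cv2.projectPoints(np.array(p,float).reshape(-1,3),np.array(c["rvec"],float),np.array(c["tvec"],float),np.array([[c["fx"],0,c["cx"]],[0,c["fy"],c["cy"]],[0,0,1.]]),None)[0].reshape(-1,2)
E
python3 - <<'E'
from h import *
np.set_printoptions(precision=4,suppress=True)
C={}
for n in("top","side","wrist"):
    c=C[n]=cap(n,n+"0")
    print(n, ray(c,(320,200)))
    for t,z in(("push_plate",.1),("spare_plate",.1),("slide",0.0)):
        for d in place_of(n,t)[:2]: print(t,d["p"],np.round(d["xy"],1),atz(c,d["xy"],z))
        for d in recognise(n,t)[:2]: print("  rec",d["p"],np.round(d["xy"],1))
s=bot.read_state(); print(s)
E
```

```text
pics
top (array([ 0.4229, -0.0161,  1.018 ]), array([ 0.1665,  0.0261, -0.9857]))
push_plate 0.7 [214.4 262.5] [0.4582 0.2179 0.1   ]
  rec 0.56 [227.5 235.2]
spare_plate 0.67 [403.4 200.8] [ 0.5726 -0.1575  0.1   ]
  rec 0.89 [399.1 179.1]
  rec 0.41 [225.9 236.9]
slide 0.21 [402.  201.4] [ 0.5876 -0.1698  0.    ]
side (array([ 0.0999, -0.5442,  0.7321]), array([ 0.4971,  0.5666, -0.6572]))
push_plate 0.85 [209.3 166. ] [0.4764 0.225  0.1   ]
  rec 0.89 [234.  180.8]
spare_plate 0.78 [378.3 250.8] [ 0.5673 -0.1609  0.1   ]
  rec 0.9 [397.7 263.7]
slide 0.69 [273.5 185.5] [0.6069 0.1917 0.    ]
  rec 0.68 [281.1 175. ]
  rec 0.3 [396.  261.3]
wrist (array([0.171 , 0.6049, 0.3846]), array([ 0.2506, -0.0984, -0.9631]))
{'time_s': 1.05, 'joint_positions': array([ 57.8387,  30.2229,  82.0882,   0.0002,  67.6894, -10.2268]), 'qvel': array([-0.0117, -0.0154,  0.0113, -0.0004,  0.0703,  0.0893]), 'tau': array([ -0.0018, -44.0024, -17.6988,   0.0635,   0.0505,  -0.    ]), 'position': array([0.2334, 0.5797, 0.2226]), 'tcp_rot': array([[ 0.3735,  0.9276, -0.    ],
       [ 0.9276, -0.3735, -0.    ],
       [-0.    , -0.    , -1.    ]]), 'force': array([0.0342, 0.0445, 0.0598]), 'moment': array([-0.0231, -0.0089, -0.0126]), 'opening': 0.9984686791880866}
```

View pics/top0.png

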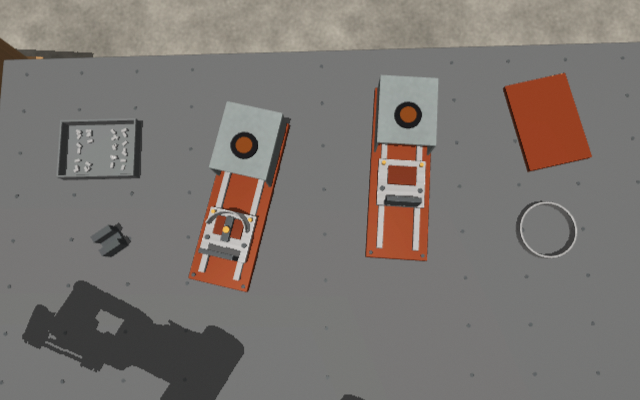

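View pics/side0.png

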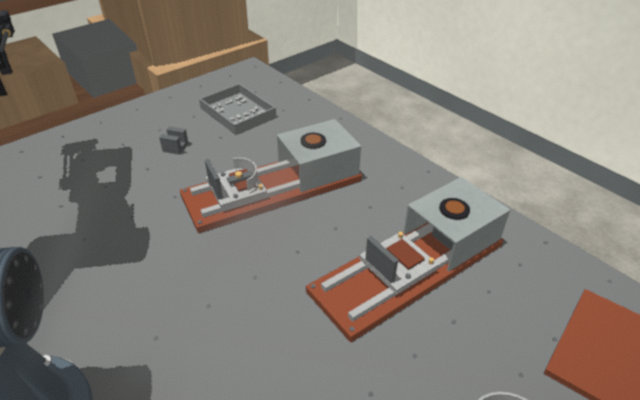

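View pics/wrist0.png

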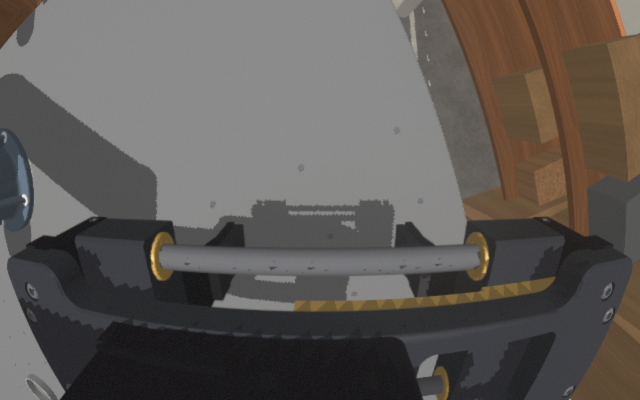

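The loaded slide is the left one: the band shows in top at about (230,220) and in side at about (242,165). The empty carriage is on the right, top (402,185). I'll zoom in on both next.

Run:
```python
import cv2,numpy as np
a=cv2.imread('pics/top0.png')[90:300,170:310]; b=cv2.imread('pics/side0.png')[115:235,170:370]
cv2.imwrite('pics/topz.png',cv2.resize(a,None,fx=2.8,fy=2.8,interpolation=2)); cv2.imwrite('pics/sidez.png',cv2.resize(b,None,fx=4,fy=4,interpolation=2))
```

```text
(no output)
```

View pics/topz.png

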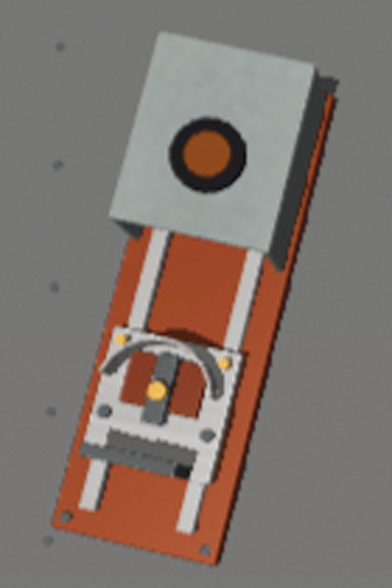

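View pics/sidez.png

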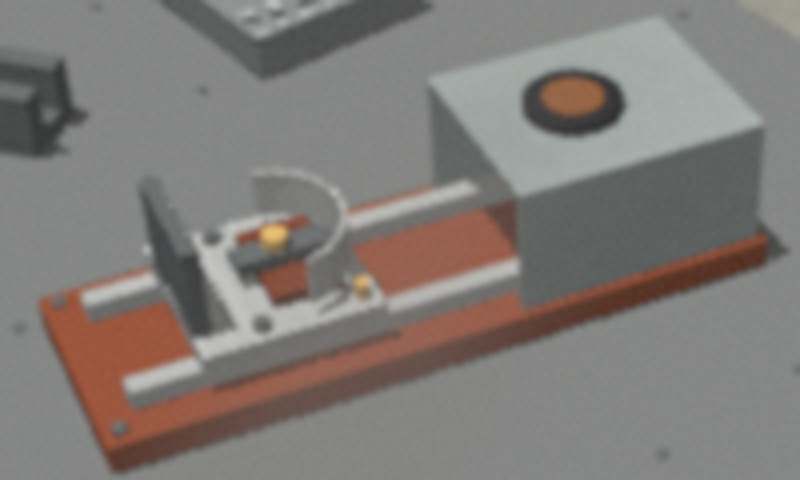

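```bash
cat > m.py <<'E'
from h import *
np.set_printoptions(precision=4,suppress=True)
ct=cap("top");cs=cap("side")
P={}
for n,a,b,z in(("NL",(188.6,277.5),(180.3,190.5),.02),("NR",(247.9,291.8),(198.8,229.5),.02),("FR",(289.3,123.9),(361.5,174.5),.02),("pL",(199.3,248.9),(205,160.8),.1),("pR",(237.9,256),(216.8,178.8),.1),("net",(214.4,262.5),(209.3,166),.1)):
    p,e=tri([ray(ct,a),ray(cs,b)]); print(n,p,e,atz(ct,a,z),atz(cs,b,z))
    P[n]=(atz(ct,a,z)+atz(cs,b,z))/2
a=P["FR"]-P["NR"]; b=P["NL"]-P["NR"]; print(np.linalg.norm(a),np.linalg.norm(b),np.degrees(np.arctan2(a[1],a[0])),np.degrees(np.arctan2(b[1],b[0]))-90, np.degrees(np.arctan2(*(P["pL"]-P["pR"])[[1,0]]))-90)
yaw=np.arctan2(a[1],a[0]); x=np.array([np.cos(yaw),np.sin(yaw),0]); y=np.array([-x[1],x[0],0])
mid=(P["NR"]+P["NL"])/2; c0=(P["FR"]+P["NL"])/2
print("centre",c0, mid+.19*x); m=(P["pL"]+P["pR"])/2; print("plate",m,"along",(m-c0)@x,(m-c0)@y, "net",(P["net"]-c0)@x,(P["net"]-c0)@y)
E
python3 m.py
```

```text
NL [0.4316 0.2936 0.0159] [np.float64(0.0011081012836322017), np.float64(0.001108101283632066)] [0.4306 0.2929 0.02  ] [0.4306 0.2881 0.02  ]
NR [0.3999 0.1664 0.0128] [np.float64(0.00201171845739764), np.float64(0.002011718457397594)] [0.3983 0.1661 0.02  ] [0.3986 0.1582 0.02  ]
FR [0.7654 0.0754 0.0197] [np.float64(0.0005077315840972142), np.float64(0.0005077315840969581)] [0.7649 0.0756 0.02  ] [0.7657 0.0749 0.02  ]
pL [0.4839 0.2509 0.0949] [np.float64(0.0021947200139525885), np.float64(0.002194720013952629)] [0.4855 0.2483 0.1   ] [0.479  0.2458 0.1   ]
pR [0.4664 0.1727 0.1044] [np.float64(0.003914888504180013), np.float64(0.003914888504180079)] [0.47   0.1716 0.1   ] [0.4656 0.1799 0.1   ]
net [0.4628 0.211  0.1146] [np.float64(0.006078603413276225), np.float64(0.006078603413276202)] [0.4582 0.2179 0.1   ] [0.4764 0.225  0.1   ]
0.3769870912037005 0.1323615315635861 -13.319653654200035 -14.06540213908103 -11.47294072487918
centre [0.598  0.1829 0.02  ] [0.5994 0.1826 0.02  ]
plate [0.475  0.2114 0.1   ] along -0.12618843074975092 -0.0006100044094126281 net -0.13601886602144433 0.00737249279544953
```

Request:
{"op": "send_rows", "data": {
  "motion": [
    [[0,0,0],-0.07],
    [[0,0,0],-0.073],
    [[-27,25,0],0],
    [[-27,25,0],0],
    [[-27,25,0],0]
  ],
  "gripper": 1
}}

```text
time_s: 1.57
position: [0.2862, 0.4881, 0.2223]
tcp_rot: [[0.22, 0.975, 0.002], [0.975, -0.22, 0.007], [0.007, 0.0, -1.0]]
force: [0.1, 0.0, 0.5]
opening: 0.708
```

Request:
{"op": "send_rows", "data": {
  "motion": [
    [[-27,25,0],0],
    [[-27,25,0],0],
    [[-27,25,0],0],
    [[-27,25,0],0],
    [[-27,25,0],0]
  ]
}}

```text
time_s: 1.98
position: [0.3813, 0.3225, 0.2221]
tcp_rot: [[0.216, 0.976, 0.004], [0.976, -0.216, 0.009], [0.009, 0.002, -1.0]]
force: [-0.0, -0.5, -0.1]
opening: 0.325
```

```bash
cat > g.py <<'E'
from h import *
import sys
np.set_printoptions(precision=4,suppress=True)
s=bot.read_state(); R=np.array(s["tcp_rot"]); p=np.array(s["position"])
c0=np.array([.5985,.1828,0]); yw=np.radians(-13.6); x=np.array([np.cos(yw),np.sin(yw),0]); y=np.array([-x[1],x[0],0])
print(s["time_s"],p,"along",(p-c0)@x,"across",(p-c0)@y,"yaw toolx",np.degrees(np.arctan2(R[1,0],R[0,0])),"want 76.4","F",s["force"],"Fx",s["force"]@x,s["opening"])
tgt=c0-.176*x; print("to go tool",R.T@(tgt-p)*1000)
E
python3 g.py
```

```text
1.9833 [0.3813 0.3225 0.2221] along -0.24398877737201113 across 0.08474830307151836 yaw toolx 77.53607166018678 want 76.4 F [-0.0331 -0.5269 -0.1234] Fx 0.09174114182057222 0.3248460107753318
to go tool [-88.1188  65.8228 221.4412]
```

Request:
{"op": "send_rows", "data": {
  "motion": [
    [[-27,20,0],0.02],
    [[-27,20,0],0],
    [[-27,20,0],0],
    [[-7,6,0],0],
    [[0,0,20],0]
  ]
}}

```text
time_s: 2.4
position: [0.4348, 0.2122, 0.2055]
tcp_rot: [[0.244, 0.97, 0.018], [0.97, -0.244, 0.01], [0.014, 0.015, -1.0]]
force: [-0.5, 0.0, 1.0]
opening: 0.02
```

```bash
python3 g.py; python3 -c "
from h import *
cap('top','top1');cap('side','side1');c=cap('wrist','wrist1')
for t in('push_plate',):
  for n in ('top','side','wrist'): print(n,place_of(n,t)[:2])
"
```

```text
2.4 [0.4348 0.2122 0.2055] along -0.16599912314369963 across -0.00989411037166243 yaw toolx 75.88685484199708 want 76.4 F [-0.5212  0.0116  0.9637] Fx -0.5093381114706688 0.02006074525139169
to go tool [  6.9233 -13.2392 205.3911]
top [{'xy': [214.1, 255.8], 'p': 0.78}]
side [{'xy': [208.3, 167.3], 'p': 0.58}, {'xy': [273.6, 186.2], 'p': 0.17}]
wrist []
```

View pics/side1.png

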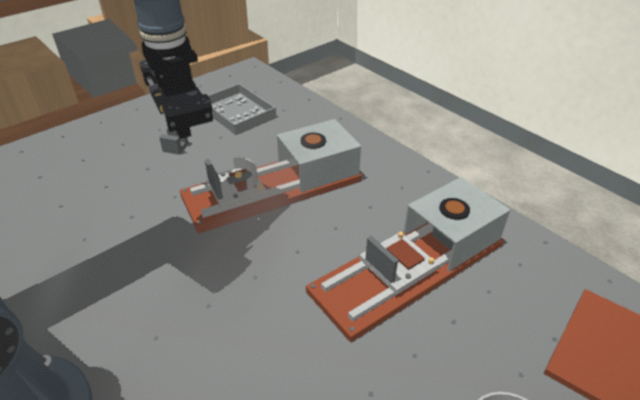

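View pics/wrist1.png

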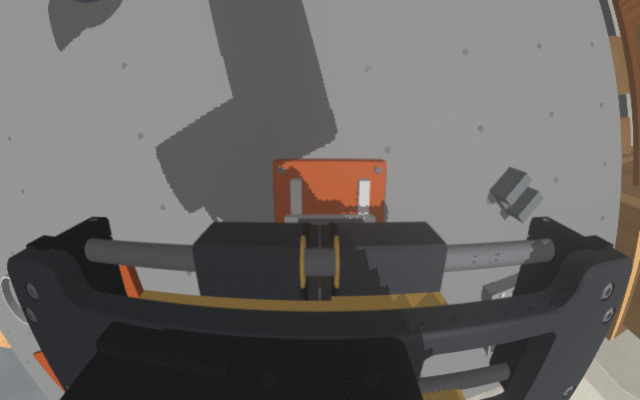

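Side view: the gripper hovers near side of the plate (plate top at about (209,166)). In the wrist view the board is square to the jaws, and its centre at about col 330 lies roughly 10 mm to tool +x. I'll correct for that, then descend behind the plate.

Request:
{"op": "send_rows", "data": {
  "motion": [
    [[8,-12,0],0.005],
    [[2,-4,5],0],
    [[0,0,30],0],
    [[0,0,30],0],
    [[0,0,20],0]
  ]
}}

```text
time_s: 3.12
position: [0.4241, 0.2354, 0.1232]
tcp_rot: [[0.234, 0.972, 0.032], [0.972, -0.235, 0.015], [0.022, 0.027, -0.999]]
force: [0.4, 0.0, 0.1]
opening: 0.005
```

```bash
python3 g.py; python3 -c "
from h import *
np.set_printoptions(precision=4,suppress=True)
c=cap('wrist','wrist2')
cs=cap('side','side2')
cv2.imwrite('pics/side2z.png',cv2.resize(cs['image'][80:240,130:330],None,fx=4,fy=3.7))
"
```

```text
3.1167 [0.4241 0.2354 0.1232] along -0.18190159806514777 across 0.01010360958414658 yaw toolx 76.46061494107434 want 76.4 F [0.3517 0.0089 0.0954] Fx 0.3397143449202815 0.004719022912478831
to go tool [-12.7773   2.5096 123.1143]
```

View pics/wrist2.png

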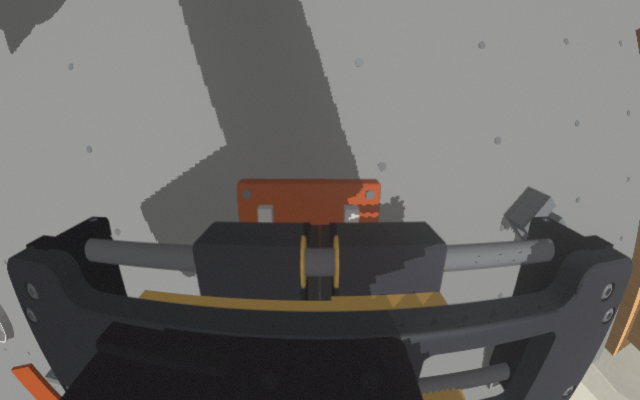

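View pics/side2z.png

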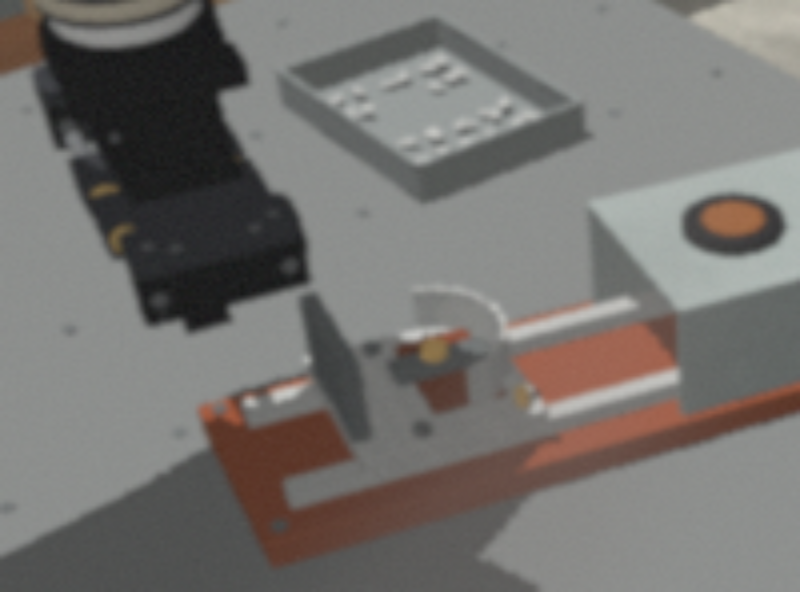

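Run:
```python
from h import *
cs=cap("side"); s=bot.read_state(); p=np.array(s["position"]);R=np.array(s["tcp_rot"])
for d in (0,-.019,-.07,-.1):
    q=proj(cs,p+R[:,2]*d)[0]; print(d,q,((q[0]-130)*4,(q[1]-80)*3.7))
for o in ([.095,.0375],[-.095,.0375],[-.095,-.0375]):
    q=proj(cs,p+R@np.array([*o,-.07]))[0]; print(o,q,((q[0]-130)*4,(q[1]-80)*3.7))
```

```text
0 [181.51894108 164.8630649 ] (np.float64(206.07576431814073), np.float64(313.99334014676725))
-0.019 [179.66597955 157.15634074] (np.float64(198.66391819672788), np.float64(285.478460744785))
-0.07 [174.44582067 135.44497552] (np.float64(177.78328269777273), np.float64(205.1464094128861))
-0.1 [171.19527857 121.92551978] (np.float64(164.78111426860698), np.float64(155.124423169699))
[0.095, 0.0375] [179.87433513 105.76026041] (np.float64(199.4973405206315), np.float64(95.31296350268185))
[-0.095, 0.0375] [210.07047589 157.56591738] (np.float64(320.2819035797954), np.float64(286.99389429495915))
[-0.095, -0.0375] [168.09512403 170.17245432] (np.float64(152.380496110967), np.float64(333.63808099779186))
```

Request:
{"op": "send_rows", "data": {
  "motion": [
    [[-9,0,15],0],
    [[0,0,15],0],
    [[0,0,12],0],
    [[0,0,5],0],
    [[0,0,0],0]
  ]
}}

```text
time_s: 3.68
position: [0.4288, 0.2295, 0.0817]
tcp_rot: [[0.23, 0.972, 0.043], [0.973, -0.231, 0.017], [0.027, 0.038, -0.999]]
force: [0.3, 0.6, 0.1]
opening: 0.005
```

```bash
python3 g.py
```

```text
3.6833 [0.4288 0.2295 0.0817] along -0.17597768211760573 across 0.0055030836727730905 yaw toolx 76.68003705481088 want 76.4 F [0.3103 0.6209 0.1164] Fx 0.155570826570604 0.004826374268308682
to go tool [-7.6933 -3.1354 81.4882]
```

Request:
{"op": "send_rows", "data": {
  "motion": [
    [[-4,5,6],0],
    [[0,6,3],0],
    [[0,6,0],0],
    [[0,5,0],0],
    [[0,4,0],0]
  ]
}}

```text
time_s: 4.1
position: [0.4583, 0.22, 0.077]
tcp_rot: [[0.228, 0.972, 0.05], [0.973, -0.23, 0.019], [0.03, 0.045, -0.999]]
force: [0.5, 0.6, 0.2]
opening: 0.007
```

```bash
python3 g.py
```

```text
4.1 [0.4583 0.22   0.077 ] along -0.14498990220820782 across 0.0032017160770239 yaw toolx 76.79404852268989 want 76.4 F [0.4569 0.6043 0.1657] Fx 0.30203729465723284 0.0071635450900283774
to go tool [ -5.3071 -34.4387  75.3691]
```

Request:
{"op": "send_rows", "data": {
  "motion": [
    [[-1,4,1],0],
    [[0,4,0.5],0],
    [[0,4,0.5],0],
    [[0,4,0.5],0],
    [[0,4,0.5],0]
  ]
}}

```text
time_s: 4.52
position: [0.4721, 0.2145, 0.0748]
tcp_rot: [[0.232, 0.972, 0.035], [0.972, -0.232, 0.02], [0.027, 0.029, -0.999]]
force: [-4.1, 0.9, 3.8]
opening: 0.009
```

```bash
python3 g.py
```

```text
4.5167 [0.4721 0.2145 0.0748] along -0.13036419868092625 across 0.0011143202498413297 yaw toolx 76.60567545716007 want 76.4 F [-4.1084  0.8773  3.7523] Fx -4.199525598996965 0.008904920697839741
to go tool [ -3.005  -47.7928  73.3716]
```

Contact. Pushing on steadily.

Request:
{"op": "send_rows", "data": {
  "motion": [
    [[0,5,0],0],
    [[0,6,0],0],
    [[0,6,0],0],
    [[0,6,0],0],
    [[0,6,0],0]
  ]
}}

```text
time_s: 4.93
position: [0.4954, 0.2084, 0.0746]
tcp_rot: [[0.233, 0.972, 0.021], [0.972, -0.233, 0.021], [0.025, 0.015, -1.0]]
force: [-2.9, 1.3, 2.1]
opening: 0.005
```

```bash
python3 g.py
```

```text
4.9333 [0.4954 0.2084 0.0746] along -0.10622657520509318 across 0.0006441743553571588 yaw toolx 76.5478190038158 want 76.4 F [-2.8784  1.3452  2.1298] Fx -3.114029109790451 0.005266889946143211
to go tool [ -2.3382 -70.9005  73.4762]
```

Request:
{"op": "send_rows", "data": {
  "motion": [
    [[0,6,0],0],
    [[0,6,0],0],
    [[0,6,0],0],
    [[0,6,0],0],
    [[0,6,0],0]
  ]
}}

```text
time_s: 5.35
position: [0.5283, 0.2001, 0.0746]
tcp_rot: [[0.232, 0.972, 0.022], [0.972, -0.233, 0.02], [0.025, 0.016, -1.0]]
force: [-1.2, 1.2, 0.5]
opening: 0.005
```

```bash
python3 g.py; python3 -c "
from h import *
cs=cap('side','side3')
cv2.imwrite('pics/side3z.png',cv2.resize(cs['image'][80:240,130:370],None,fx=3.3,fy=3.3))
"
```

```text
5.35 [0.5283 0.2001 0.0746] along -0.07233373227274947 across 0.00032858519257231936 yaw toolx 76.56631074947529 want 76.4 F [-1.1641  1.1869  0.5244] Fx -1.4105745653797774 0.004893947373841478
to go tool [  -1.8648 -104.8705   72.9066]
```

View pics/side3z.png

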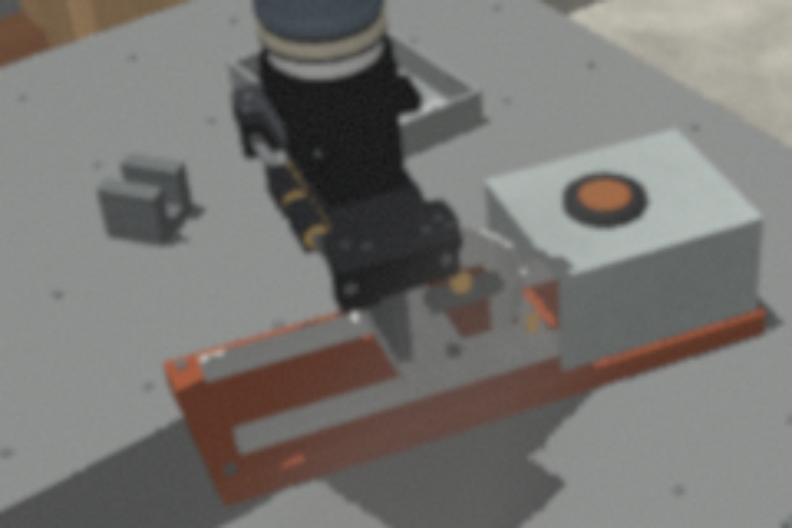

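The carriage has moved with the fingers: the deck front is now at the mouth, about (560,340). I'll keep going.

Request:
{"op": "send_rows", "data": {
  "motion": [
    [[0,6,0],0],
    [[0,6,0],0],
    [[0,6,0],0],
    [[0,5,0],0],
    [[0,5,0],0]
  ]
}}

```text
time_s: 5.82
position: [0.5593, 0.1925, 0.0748]
tcp_rot: [[0.233, 0.972, 0.022], [0.972, -0.233, 0.02], [0.025, 0.017, -1.0]]
force: [-1.9, 1.2, 0.4]
opening: 0.006
```

Request:
{"op": "send_rows", "data": {
  "motion": [
    [[0,4,0],0],
    [[0,4,0],0],
    [[0,4,0],0],
    [[0,4,0],0],
    [[0,4,0],0]
  ]
}}

```text
time_s: 6.23
position: [0.5684, 0.19, 0.0748]
tcp_rot: [[0.236, 0.972, -0.005], [0.972, -0.235, 0.024], [0.022, -0.01, -1.0]]
force: [-9.3, 4.1, 7.4]
opening: 0.003
```

```bash
python3 g.py
```

```text
6.2333 [0.5684 0.19   0.0748] along -0.030970874841819113 across -6.86812256802605e-05 yaw toolx 76.37515488739659 want 76.4 F [-9.2956  4.0806  7.4343] Fx -9.994491474097588 0.0026484788663041574
to go tool [  -1.6353 -144.2541   76.27  ]
```

Request:
{"op": "send_rows", "data": {
  "motion": [
    [[0,5,0],0],
    [[0,6,0],0],
    [[0,7,0],0],
    [[0,7,0],0],
    [[0,7,0],0]
  ]
}}

```text
time_s: 6.65
position: [0.567, 0.1901, 0.0753]
tcp_rot: [[0.237, 0.969, -0.076], [0.972, -0.235, 0.032], [0.014, -0.081, -0.997]]
force: [-13.2, 4.9, 12.5]
opening: 0.007
```

```bash
python3 g.py; python3 -c "
from h import *
cs=cap('side','side4')
cv2.imwrite('pics/side4z.png',cv2.resize(cs['image'][80:240,130:370],None,fx=3.3,fy=3.3))
cs=cap('top','top4')
cv2.imwrite('pics/top4z.png',cv2.resize(cs['image'][70:300,150:330],None,fx=2.6,fy=2.6))
"
```

```text
6.65 [0.567  0.1901 0.0753] along -0.03233103583791357 across -0.0003264462111365253 yaw toolx 76.31569024361326 want 76.4 F [-13.2486   4.9269  12.454 ] Fx -14.035602117495316 0.006687811864099027
to go tool [  -0.9057 -137.0939   86.6634]
```

View pics/side4z.png

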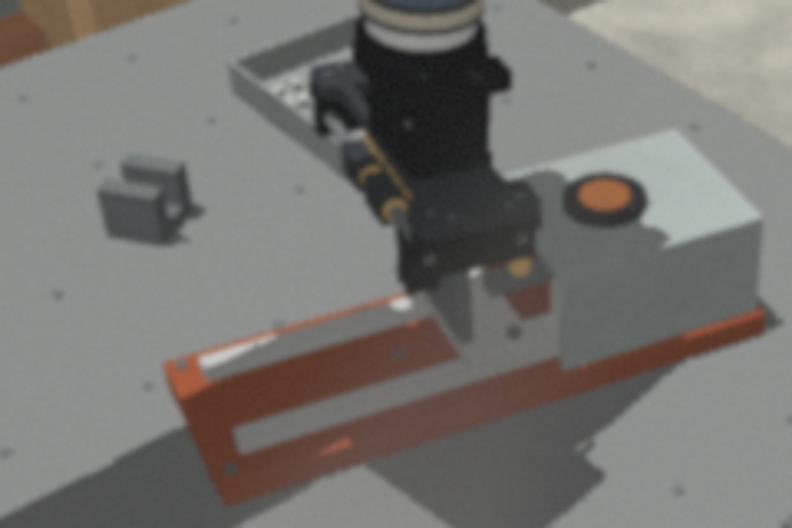

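View pics/top4z.png

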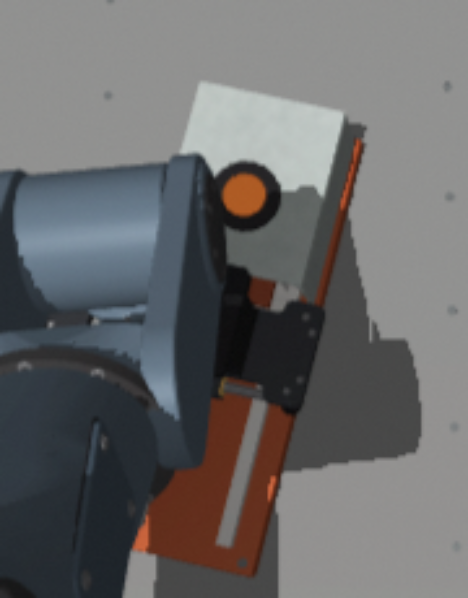

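Request:
{"op": "send_rows", "data": {
  "motion": [
    [[0,-8,0],0],
    [[0,-12,0],0],
    [[0,-15,0],0],
    [[0,-18,-5],0],
    [[0,-18,-10],0]
  ]
}}

```text
time_s: 7.17
position: [0.5048, 0.2057, 0.0961]
tcp_rot: [[0.236, 0.97, -0.061], [0.971, -0.235, 0.031], [0.016, -0.067, -0.998]]
force: [-0.7, 0.1, -0.8]
opening: 0.008
```

Request:
{"op": "send_rows", "data": {
  "motion": [
    [[0,-10,-25],0],
    [[0,-5,-35],0],
    [[0,-10,-35],0],
    [[0,-10,-25],0],
    [[0,0,0],0]
  ]
}}

```text
time_s: 7.58
position: [0.4793, 0.21, 0.2245]
tcp_rot: [[0.234, 0.971, -0.052], [0.972, -0.233, 0.03], [0.017, -0.057, -0.998]]
force: [0.7, 0.7, -0.0]
opening: 0.006
```

```bash
python3 g.py; python3 -c "
from h import *
cs=cap('side','side5')
cv2.imwrite('pics/side5z.png',cv2.resize(cs['image'][110:240,170:370],None,fx=4,fy=4,interpolation=2))
print(place_of('side','push_plate'))
cs=cap('top','top5')
cv2.imwrite('pics/top5z.png',cv2.resize(cs['image'][90:300,170:310],None,fx=2.8,fy=2.8,interpolation=2))
print(place_of('top','push_plate'),place_of('top','spare_plate'))
"
```

```text
7.5833 [0.4793 0.21   0.2245] along -0.12230044854422287 across -0.0015924435068492952 yaw toolx 76.45660629408106 want 76.4 F [ 0.7479  0.7375 -0.0098] Fx 0.5535145345676743 0.006444768432366584
to go tool [ -2.0772 -40.7324 227.18  ]
[{'xy': [262.2, 148.0], 'p': 0.92}]
[{'xy': [228.8, 199.7], 'p': 0.95}] [{'xy': [402.7, 200.5], 'p': 0.95}]
```

View pics/side5z.png

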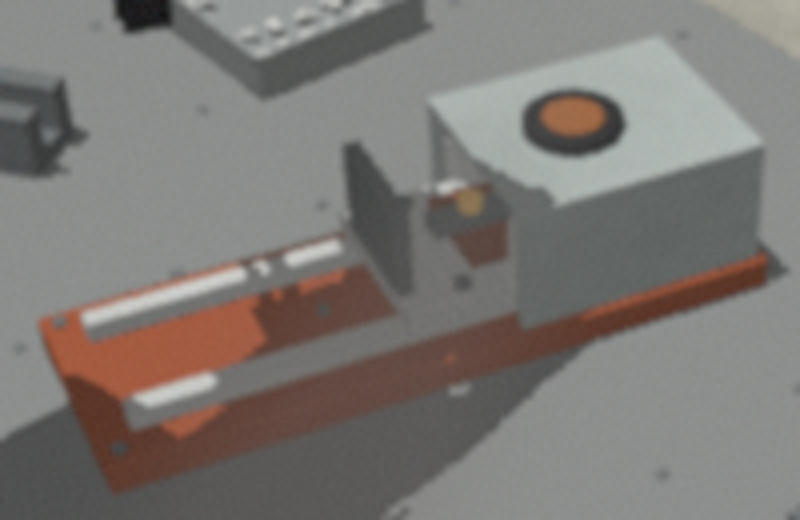

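View pics/top5z.png

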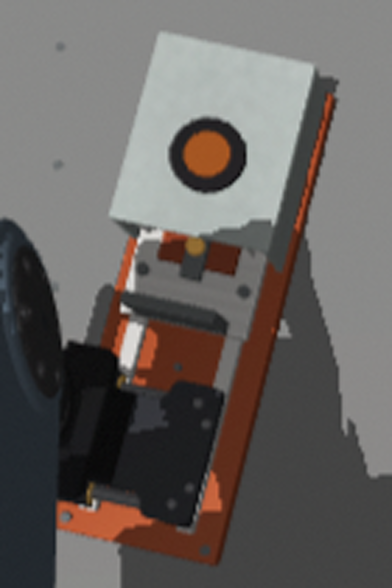

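Run:
```python
from h import *
np.set_printoptions(precision=4,suppress=True)
ct=cap("top");cs=cap("side")
c0=np.array([.5985,.1828,0]); yw=np.radians(-13.6); x=np.array([np.cos(yw),np.sin(yw),0]); y=np.array([-x[1],x[0],0])
f=lambda p:((p-c0)@x,(p-c0)@y)
S=lambda u,v:(u/4+170,v/4+110); T=lambda u,v:(u/2.8+170,v/2.8+90)
for n,c,xy,z in(("net side",cs,(262.2,148),.1),("net top",ct,(228.8,199.7),.1),("plateL side",cs,S(344,147),.1),("plate0L side",cs,S(140,203),.1),("plateL top",ct,T(121,303),.1),("plateR top",ct,T(226,334),.1),("deckR side",cs,S(408,340),.045),("mouth roofL side",cs,S(429,100),.096),("mouthR base side",cs,S(522,328),.02),("roof L top",ct,T(110,215),.096),("roof R top",ct,T(270,252),.096),("deck0R side",cs,S(203,376),.045-.02)):
    print(n,np.round(f(atz(c,xy,z)),4))
```

```text
net side [-0.0093  0.022 ]
net top [-0.0173  0.0042]
plateL side [-0.0192  0.0321]
plate0L side [-0.1309  0.0333]
plateL top [-0.021   0.0357]
plateR top [-0.0267 -0.0435]
deckR side [-0.0286 -0.0674]
mouth roofL side [0.041 0.058]
mouthR base side [ 0.0401 -0.0585]
roof L top [0.0406 0.061 ]
roof R top [ 0.0387 -0.0595]
deck0R side [-0.1263 -0.0238]
```

Request:
{"op": "send_rows", "data": {
  "motion": [
    [[0,0,0],0],
    [[0,0,0],0],
    [[0,0,0],0],
    [[0,0,0],0],
    [[0,0,0],0]
  ]
}}

```text
time_s: 8.35
position: [0.4751, 0.2082, 0.2135]
tcp_rot: [[0.236, 0.969, -0.074], [0.972, -0.235, 0.026], [0.008, -0.078, -0.997]]
force: [-0.2, -1.3, -0.0]
opening: 0.006
```

```bash
python3 -c "
from h import *
s=bot.read_state();print(s['time_s'],s['position'],s['force']); print(bot.hand_in())"
```

```text
8.35 [0.47514409 0.20820497 0.21353126] [-0.1577935  -1.33518975 -0.02005445]
the job is handed in; nothing more can be done
None
```

I pushed the loaded (left) carriage by its plate with the closed fingers at roughly 60–80 mm/s, until it stopped moving. It held against about 14 N without advancing. I then backed off, raised the tool clear and handed in at about 8.4 s; no verdict was given.

**At the stop:** in the last pictures the plate's near face is about 60 mm short of the shroud's mouth. That is a travel of about 0.12 m, and it matches the geometry expected at the hidden stop.

**Empty carriage:** the network's pixel for its plate in the top view moved by less than 1 pixel from the start, so it stayed put.

**Robot clear:** the tool was at z = 0.21 m at hand-in. The wrist force read about 1.3 N in free air, which I took as sensor drift rather than contact.

**Disagreements in the checks:**
- The network's plate point in the side view came out about 10 mm further along, and about 20 mm off to the side, from the corners I read off the pictures. I trusted the corners, which agreed between the two views.
- The slide's centre as I first measured it was about 5 mm off from the shroud's mouth. I therefore judged the final travel from the mouth.
- The tool tilted by about 4° while pressing on the stop. The upward force reached about 12 N there, which I took to be friction on the plate.

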